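# Pop the touch-latch cupboard and swing it open

### The job

Without gripping or lifting anything, first push the food tin sideways along the worktop until it is well clear of the space through which the green cupboard's door swings. Then press the shut green door near its free right-hand edge so that its touch latch lets go and it springs ajar, and with a finger behind that edge swing it wide open, nearly square to the cupboard. Keep the tin upright, leave the wooden cupboard shut, and do not disturb the dark mug or the loose spice jar near it.

Things in the scene. Friction and masses are not known exactly. Their poses are not given: they have to be found in the camera images.
- green: fixed green cupboard, case 100 deep (x) x 170 wide (y) x 180 high; origin: centre of its underside; own x points into it, away from the door, y to the left as one faces the door. Plain handleless green door 164 wide, 172 high, 14 thick, standing 9 mm off the case; its outer face is 73 mm in front of the origin. Upright hinge at the left (+y) edge. May swap places with the wooden one
- green_door (a joint): door angle, rad: 0 shut, positive open, stop 1.75; presses in to a stop at -0.05. Pressed in 5 to 7 mm near the free edge (-0.035 to the stop) with about 5 N (a firm stop follows; use under 15 N), the catch lets go; as the finger draws back a damped spring pushes the door to about 0.47 within 1 s. No relatching. Beyond that only slight hinge friction: it stays where left
- green_hinge (a point): point on the green door's hinge axis, in the plane of the door's back, at the height of the door's top edge (176 mm above the worktop)
- green_press (a point): point on the outer face of the green door where to press: 140 mm from the hinge, 24 mm from the free edge, 30 mm below the door's top edge; moves with the door
- green_edge (a point): top corner of the green door's back at its free edge, 164 mm from the hinge; moves with the door
- tin: food tin, loose, round, 75 in diameter and 58 high, about 0.25 to 0.5 kg, origin at the centre of its underside, standing in front of the green door where it blocks the swing. Clear of the swing means its centre is more than 205 mm (horizontally) from the hinge, or it stands wholly to the left of the hinge
- oak: pale wooden cupboard of the same make and size, same axes, same kind of latch; stays shut
- oak_door (a joint): angle of the wooden cupboard's door in rad, 0 shut; to stay so
- mug: mug with dark upper half, loose, 82 wide (114 over the handle), 97 high, origin at the centre of its underside; right of the work, not to be disturbed
- jar: small spice jar with dark cap, loose, 44 in diameter, 96 high, origin at the centre of its underside; right of the work, not to be disturbed

How it is judged:
On the way, in this order (a step that is already met when the one before it is completed fails the run):
1. the tin is clear of the door's swing ((horizontal distance between tin and green_hinge above 0.205 m or y of tin in the frame of green above 0.12 m)), for 0.2 s.
2. the green door is pressed in until its catch lets go (value of joint green_door below -0.022 rad).
3. the green door has sprung ajar (value of joint green_door above 0.25 rad), for 0.2 s.
4. the green door is swung wide open (value of joint green_door above 1.05 rad), for 0.2 s.
At the end, for the whole second after the job is handed in: green door still and open by more than 1.05 rad (60 degrees); tin at rest, upright on the worktop, its centre over 205 mm from the hinge or wholly left of the hinge; wooden cupboard shut (under 0.05 rad); mug and loose spice jar within 30 mm of where they stood (value of joint green_door above 1.05 rad and velocity of joint green_door between -0.05 and 0.05 rad/s and (horizontal distance between tin and green_hinge above 0.205 m or y of tin in the frame of green above 0.12 m) and angle between tin's own z axis and vertical below 0.1 rad and height (world z) of tin between -0.01 and 0.01 m and linear speed of tin below 0.02 m/s and value of joint oak_door below 0.05 rad and distance of each of mug, jar from where it was at the start of the episode below 0.03 m); the robot touches nothing.
It fails at once if the tin is lifted off the worktop (height (world z) of tin above 0.015 m).
It fails at once if the tin is tipped over (angle between tin's own z axis and vertical above 0.4 rad).
It fails at once if the wooden cupboard is opened (value of joint oak_door above 0.1 rad).
It fails at once if the mug is disturbed (distance of mug from where it was at the start of the episode above 0.03 m).
It fails at once if the spice jar is disturbed (distance of jar from where it was at the start of the episode above 0.03 m).
It also fails if it takes over 61 s, if anything falls off the work surface, if the arm or the gripper's body presses on something with over 40 N, if the wrist force passes 120 N, or if a joint passes its speed limit or range.

### The arm

A 6-joint arm with a two-finger parallel gripper is mounted at the origin on a cart in front of the work surface, level with it; the furniture and walls round the work are solid. World frame = base frame: x ahead of the robot, y to its left, z up, the work surface at z = 0. Lengths are in m, angles in rad, forces in N, time in s.
With the tool pointing down it reaches from about 0.425 to 0.925 m from the base axis. Payload 12.5 kg.
Tool frame: the origin (TCP) lies midway between the tips of the shut fingers; the grasp point (between the pads) lies 19 mm behind it; z points along the fingers, y is the direction in which the jaws open and shut (so a half turn about z gives the same grasp; the last joint's range is limited). The gripper opens to 85 mm and grips with 20 to 120 N. Pads are 22 mm wide; open, the fingers measure 114 mm over their backs; the gripper's body (76 mm by 85 mm) begins 54 mm behind the grasp point. The pads swing forward as they close: fully open they stand 13 mm farther back than shut.
Start: joints at [1.108, 0.491, 1.559, -0, 1.092, -0.106], TCP at [0.218, 0.586, 0.231] pointing down, gripper open.
Joint ranges: [-3.1, 3.1], [-0.84, 2.19], [0.05, 2.79], [-1.13, 4.28], [0.06, 2.93], [-2.69, 2.69]. Speed limits (rad/s): [2.22, 2.22, 2.79, 3.14, 3.14, 3.14].

### API

Orientations are given as a 3x3 rotation matrix whose columns are the frame's x, y, z axes.
In Python, from station import env gives the robot as it stands.
- The arm moves only by the tool jog_arm, never from a script. Its argument "motion" is a list of rows, each a list of 7 numbers: the opening, from 0 (shut) to 1 (fully open), then the shift along the tool's x, y, z in cm, then the turn, a rotation vector about the tool's x, y, z in rad. In form: [[grip, dx, dy, dz, rx, ry, rz], ...]. A call has 1 to 20 rows; each row is the pose to reach, as a shift and turn from the pose commanded when the call began, along the tool's axes at that moment; what a row does not reach only later rows make up. A row lasts 1/12 s, in which the tool goes at most 41.7 mm and 7.16 degrees, less where a joint would pass 70% of its speed; a pose out of reach is approached as far as the arm can. A call with a gripper value outside its range is refused whole. The fingers move at their own pace and stop on an object; "squeeze" is the grip in N (left out, the last holds). Time passes only in rows, so rows that repeat a pose let the fingers close. It gives the time, the measured TCP pose, the force and the opening at its end, in the units of the state.
- env.get_obs(): the state, without advancing time (a new reading comes with each control period).
- env.camera(name): name is "side" or "top"; returns the picture (480x640x3 uint8, red, green, blue); there is no depth.
- env.camera_params(name): a dict with "fx", "fy", "cx", "cy" (pixels), "k1" (the pictures are not rectified: a ray, as slopes to the right and down, at radius r is drawn at 1 + k1 r^2 times it, then the intrinsics apply), "rvec" (rotation vector, rad) and "tvec" (3), from world to camera coordinates, as OpenCV has them. Camera axes: x right, y down, z forward; pixel columns grow to the right and rows downward; lengths in m; the calibration is good to about 2 mm. A picture is of the moment at which its call begins. camera_params takes no time and is no camera call.
- env.job_done(): hands the job in, once; it reports no verdict.
Trained networks look in the newest picture that a camera, given by its name, has taken for a name from the list of things; names that differ only in an ending like _2 or _b are one class to them, and where a whole thing is asked for, a point or a joint stands for the part that bears it (a point fixed in the world has none). Each returns a list of dicts, best first, with "p" (0 to 1); they miss things now and then, are a little off and sometimes report something else, mostly with a low value. They report only what shows in the picture. A call takes as long as a camera call.
- env.boxes_of(name, camera): "uv" ([column, row] in pixels, amid what is visible of it).
The state is a dict: "t": time; "joints": joint angles; "qd": joint speeds; "effort": joint torques, N m; "eef_pos": TCP position; "eef_rot": TCP orientation; "ft_force": force on the tool from outside, world axes, zero at the start; "wrist_torque": the same for the moment, N m; "width": finger opening in m.
Only numpy, scipy, OpenCV 4.12 (cv2) and the standard library are available. Lean on these libraries where they do the work, as an engineer would, in place of code of your own. Each camera call takes 0.05 s, during which the arm holds its last target.

## Working session

There is one attempt and no reset: what is moved stays moved. The work goes in short steps, Python scripts to look and compute and a tool call to move; the robot and the scene stay as the last step left them, time stands still between calls to the robot, and variables do not carry over. Pictures are saved under pics/ and viewed, and the job is handed in when it is done.

Besides the shell and the picture viewer there is one more tool, called after "Emit:" by a JSON object that holds its "method" and its "body", one argument or row to a line. jog_arm: Moves the arm, as the interface text tells. Its arguments: {"type":"object","properties":{"motion":{"type":"array"},"squeeze":{"type":"number"}},"required":["motion"]}

```bash
ls; mkdir -p pics; python3 - <<'E'
from station import env
import cv2
for c in ("side","top"):
    im=env.camera(c); cv2.imwrite(f"pics/{c}0.png",im[:,:,::-1]); print(c,env.camera_params(c))
    for n in ("green","green_door","tin","oak","mug","jar","green_press","green_edge"):
        try: print(c,n,[(round(d["p"],2),[round(x) for x in d["uv"]]) for d in env.boxes_of(n,c)][:2])
        except Exception as e: print(n,e)
o=env.get_obs(); print(o)
E
```

```text
pics
side {'fx': 486.7960192001567, 'fy': 486.7960192001567, 'cx': 311.9227175026809, 'cy': 236.60588428781023, 'k1': -0.11516847925681373, 'rvec': array([ 0.43100334, -2.88842338,  0.88473662]), 'tvec': array([0.53050159, 0.19028285, 1.21089336])}
side green [(0.97, [277, 309]), (0.54, [328, 159])]
side green_door [(0.62, [304, 309])]
side tin [(0.65, [332, 330])]
side oak [(0.71, [296, 224])]
side mug [(0.56, [361, 167]), (0.56, [279, 311])]
side jar [(0.69, [330, 158])]
side green_press [(0.8, [305, 310])]
side green_edge [(0.79, [299, 309])]
top {'fx': 535.771326001903, 'fy': 535.771326001903, 'cx': 316.7228818255412, 'cy': 241.02527584524333, 'k1': 0.03489765144398969, 'rvec': array([ 1.58879205, -2.56421052,  0.27485079]), 'tvec': array([0.22398353, 0.48253553, 1.23283719])}
top green [(0.72, [222, 264])]
top green_door [(0.75, [233, 283]), (0.53, [252, 313])]
top tin [(0.6, [253, 315])]
top oak [(0.91, [305, 207])]
top mug [(0.93, [436, 201])]
top jar [(0.89, [411, 169])]
top green_press [(0.77, [232, 285])]
top green_edge [(0.56, [236, 284]), (0.24, [219, 264])]
{'t': 0.9, 'joints': array([ 1.10838042e+00,  4.90854760e-01,  1.55886779e+00, -1.24575503e-05,
        1.09171107e+00, -1.05629249e-01]), 'qd': array([ 5.40051973e-04, -4.39686699e-04, -8.37064703e-04,  3.19428719e-04,
        9.79886881e-05,  1.18614697e-03]), 'effort': array([-5.36177467e-04, -6.18240166e+01, -2.61843181e+01, -1.71522265e-04,
        4.19257995e-04,  3.45154881e-06]), 'eef_pos': array([0.21830114, 0.58566457, 0.23136617]), 'eef_rot': array([[-9.37025971e-01,  3.49259678e-01,  8.08419810e-05],
       [ 3.49259686e-01,  9.37025962e-01,  1.37402169e-04],
       [-2.77619976e-05,  1.56984246e-04, -9.99999987e-01]]), 'ft_force': array([ 0.26280917, -0.24556624, -0.48400755]), 'wrist_torque': array([ 0.03156824, -0.00206317,  0.00023389]), 'width': 0.08497418854131437}
```

View pics/side0.png

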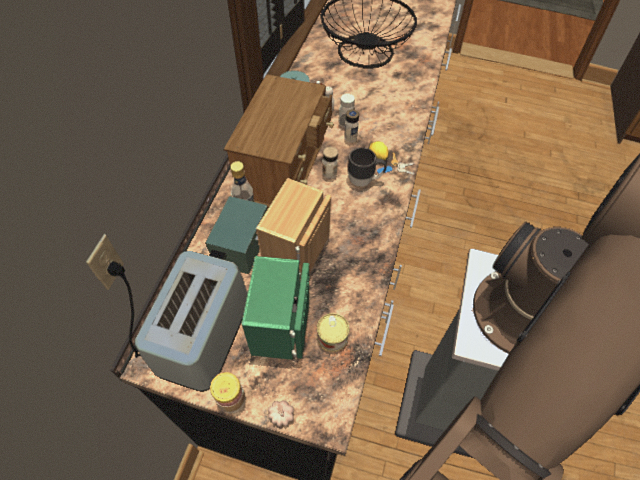

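View pics/top0.png

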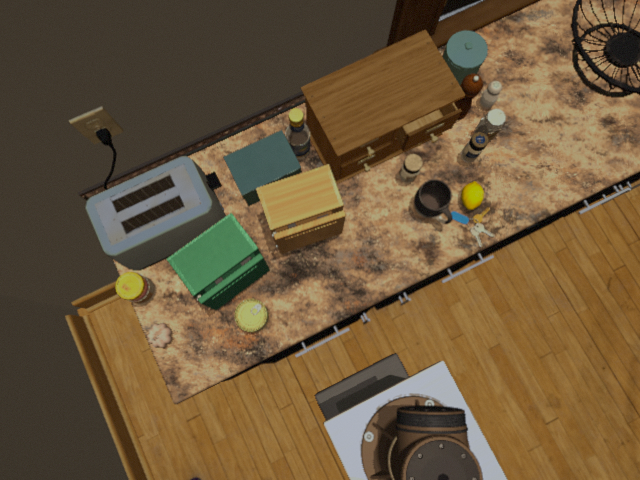

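```bash
python3 - <<'E'
import cv2
a=cv2.imread("pics/side0.png")[170:380,200:380]; cv2.imwrite("pics/s_z.png",cv2.resize(a,None,fx=2.8,fy=2.8,interpolation=cv2.INTER_CUBIC))
a=cv2.imread("pics/top0.png")[150:350,150:350]; cv2.imwrite("pics/t_z.png",cv2.resize(a,None,fx=3,fy=3,interpolation=cv2.INTER_CUBIC))
E
cat > h.py <<'E'
import numpy as np,cv2
from station import env
from scipy.optimize import least_squares
P={c:env.camera_params(c) for c in("side","top")}
def proj(c,X):
    p=P[c];R=cv2.Rodrigues(p["rvec"])[0]
    q=np.atleast_2d(X)@R.T+p["tvec"];s=q[:,:2]/q[:,2:]
    s=s*(1+p["k1"]*(s**2).sum(1,keepdims=True))
    return s*[p["fx"],p["fy"]]+[p["cx"],p["cy"]]
def plane(c,uv,z):
    f=lambda x:(proj(c,[x[0],x[1],z])[0]-uv)
    return least_squares(f,[0.6,0.3]).x
def tri(us,ut):
    r=least_squares(lambda x:np.r_[proj("side",x)[0]-us,proj("top",x)[0]-ut],[.6,.3,.1]);return r.x,np.abs(r.fun).max()
E
```

```text
(no output)
```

View pics/s_z.png

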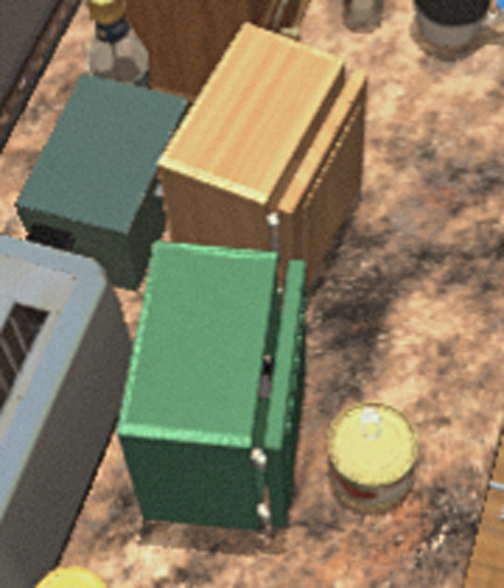

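View pics/t_z.png

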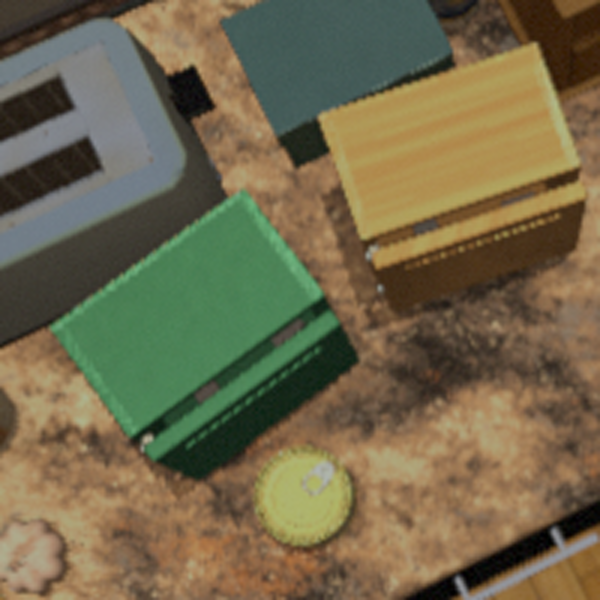

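```bash
cat > fit.py <<'E'
from h import *
S=np.array([(157,243),(277,255),(252,442),(121,434)])/2.8+[200,170]
T=np.array([(245,193),(328,300),(135,438),(52,327)])/3.+150
B=np.array([(.05,-.085),(-.05,-.085),(-.05,.085),(.05,.085)])
def w(p,b,z):
    c,s=np.cos(p[2]),np.sin(p[2]);b=np.atleast_2d(b)
    return np.c_[p[0]+c*b[:,0]-s*b[:,1],p[1]+s*b[:,0]+c*b[:,1],np.full(len(b),z)]
def run(cs):
    f=lambda p:np.r_[tuple((proj(c,w(p,B,.18))-m).ravel() for c,m in cs)]
    return least_squares(f,[.7,.3,0.3],loss='soft_l1')
for cs in([("side",S)],[("top",T)],[("side",S),("top",T)]):
    r=run(cs);print(r.x.round(4),r.fun.round(1))
g=r.x
hz=w(g,(-.059,.082),.176); 
print("hinge",hz,"press",w(g,(-.073,-.058),.146),"edge",w(g,(-.059,-.082),.176))
for i in range(4):print(tri(S[i],T[i]))
ts=np.array([372,446])/2.8+[200,170]; tt=np.array([304,495])/3.+150
t=tri(ts,tt);print("tin",t,plane("side",ts,.058),plane("top",tt,.058))
tp=(plane("side",ts,.058)+plane("top",tt,.058))/2
c,s=np.cos(g[2]),np.sin(g[2]);d=tp-g[:2];print("tin in green",c*d[0]+s*d[1],-s*d[0]+c*d[1],"dist",np.linalg.norm(tp-hz[0,:2]))
Os=np.array([(250,25),(345,66),(268,203),(160,162)])/2.8+[200,170]; Ot=np.array([(537,43),(578,170),(368,240),(320,113)])/3.+150
f=lambda p:np.r_[(proj("side",w(p,B,.18))-Os).ravel(),(proj("top",w(p,B,.18))-Ot).ravel()]
o=least_squares(f,[.7,.1,0.]);print("oak",o.x,o.fun.round(1)); print("oak corners",w(o.x,[(-.073,-.082),(-.073,.082),(-.05,.085),(.05,.085)],0)[:,:2].round(3))
print("green corners",w(g,B,0)[:,:2].round(3))
for n,uv in(("mug",(433,198)),("jar",(411,166))):print(n,plane("top",uv,.097))
for uv in((178,402),(350,440),(315,333),(420,288)): print("counter edge top",uv,plane("top",uv,0))
E
python3 fit.py
```

```text
[0.5789 0.2113 0.2009] [-0.5 -0.9  0.7 -1.6  0.5  2.  -0.7  0.4]
[0.5788 0.2087 0.1813] [ 1.1 -1.   0.2 -0.6 -1.4  1.  -0.1  0.5]
[0.5789 0.2096 0.1937] [ 0.  -1.6  1.2 -2.   0.5  1.4 -0.6 -0.5  0.2 -1.1 -0.2 -1.  -1.3  1.4
 -0.5  1.2]
hinge [[0.50523071 0.27870247 0.176     ]] press [[0.51844022 0.13862567 0.146     ]] edge [[0.53679803 0.11776924 0.176     ]]
(array([0.64405645, 0.13739129, 0.17543245]), np.float64(0.10086749622087154))
(array([0.54761691, 0.11710323, 0.17025875]), np.float64(0.6014402577732199))
(array([0.51548046, 0.28007687, 0.17815105]), np.float64(0.09195420465846382))
(array([0.6130034 , 0.30147   , 0.17541636]), np.float64(0.7585979683363462))
tin (array([0.44218671, 0.20080323, 0.04478933]), np.float64(0.21753351359546969)) [0.44051377 0.20645959] [0.44110897 0.19979298]
tin in green -0.13676189148791587 0.020236743109728634 dist 0.09930564772193001
oak [ 0.60995506 -0.01257107 -0.13299486] [-1.  -1.3  1.4 -3.2 -1.1  0.1 -0.9 -0.   0.3  1.   1.7 -0.2 -2.5  0.9
 -0.4  1.3]
oak corners [[ 0.527 -0.084]
 [ 0.548  0.078]
 [ 0.572  0.078]
 [ 0.671  0.065]]
green corners [[0.644 0.136]
 [0.546 0.117]
 [0.513 0.283]
 [0.612 0.303]]
mug [ 0.49402428 -0.30034935]
jar [ 0.58670416 -0.29206949]
counter edge top (178, 402) [0.34191607 0.44142808]
counter edge top (350, 440) [0.08846743 0.12068363]
counter edge top (315, 333) [0.34106142 0.08520663]
counter edge top (420, 288) [ 0.32410244 -0.1931136 ]
```

The pictures show the green cupboard with its hinge at the near left, and the tin just in front of the door at about (251,315) in the top view. The space to the tin's right is free. I'll push it right with a partly open gripper, so both fingertips touch it.

Emit:
{"method": "jog_arm", "body": {
  "motion": [
    [0.47, -30, -21.4, 0, 0, 0, 1.02],
    [0.47, -30, -21.4, 0, 0, 0, 1.02],
    [0.47, -30, -21.4, 0, 0, 0, 1.02],
    [0.47, -30, -21.4, 0, 0, 0, 1.02],
    [0.47, -30, -21.4, 0, 0, 0, 1.02],
    [0.47, -30, -21.4, 0, 0, 0, 1.02],
    [0.47, -30, -21.4, 0, 0, 0, 1.02],
    [0.47, -30, -21.4, 0, 0, 0, 1.02],
    [0.47, -30, -21.4, 0, 0, 0, 1.02],
    [0.47, -30, -21.4, 0, 0, 0, 1.02],
    [0.47, -30, -21.4, 0, 0, 0, 1.02],
    [0.47, -30, -21.4, 0, 0, 0, 1.02],
    [0.47, -30, -21.4, 0, 0, 0, 1.02],
    [0.47, -30, -21.4, 0, 0, 0, 1.02],
    [0.47, -30, -21.4, 0, 0, 0, 1.02]
  ]
}}

```text
t: 2.15
eef_pos: [0.4241, 0.2813, 0.2313]
eef_rot: [[-0.195, 0.981, 0.0], [0.981, 0.195, 0.0], [0.0, 0.0, -1.0]]
ft_force: [-0.3, -0.0, -0.3]
width: 0.04
```

Emit:
{"method": "jog_arm", "body": {
  "motion": [
    [0.47, 0, 0, 4, 0, 0, 0],
    [0.47, 0, 0, 8, 0, 0, 0],
    [0.47, 0, 0, 12, 0, 0, 0],
    [0.47, 0, 0, 15, 0, 0, 0],
    [0.47, 0, 0, 18, 0, 0, 0],
    [0.47, 0, 0, 20, 0, 0, 0],
    [0.47, 0, 0, 21, 0, 0, 0],
    [0.47, 0, 0, 21, 0, 0, 0],
    [0.47, 0, 0, 21, 0, 0, 0]
  ]
}}

```text
t: 2.9
eef_pos: [0.4247, 0.2808, 0.0216]
eef_rot: [[-0.193, 0.981, -0.0], [0.981, 0.193, 0.0], [0.0, -0.0, -1.0]]
ft_force: [0.6, 0.3, 1.2]
width: 0.0405
```

```bash
cat > pic.py <<'E'
import sys,cv2,numpy as np
from station import env
n=sys.argv[1]
ims=[]
for c,(r0,r1,c0,c1) in(("side",(170,380,200,400)),("top",(150,360,150,350))):
    im=env.camera(c)[:,:,::-1]; cv2.imwrite(f"pics/{c}{n}.png",im)
    ims.append(cv2.resize(im[r0:r1,c0:c1],(400,420),interpolation=cv2.INTER_CUBIC))
cv2.imwrite(f"pics/z{n}.png",np.hstack(ims))
o=env.get_obs();print(o["t"],o["eef_pos"].round(4),o["ft_force"].round(1))
E
python3 pic.py 1
```

```text
3.0 [0.4251 0.2809 0.0226] [ 0.2 -0.   0.1]
```

View pics/z1.png

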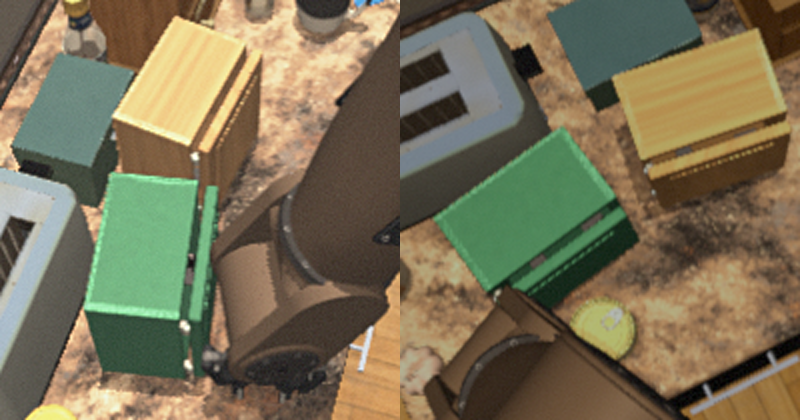

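The gripper is down just left of the tin (tin at about (604,330) in the composite). Pushing right.

Emit:
{"method": "jog_arm", "body": {
  "motion": [
    [0.47, -1.5, 0, 0, 0, 0, 0],
    [0.47, -3, 0, 0, 0, 0, 0],
    [0.47, -4, 0, 0, 0, 0, 0],
    [0.47, -5, 0, 0, 0, 0, 0],
    [0.47, -6, 0, 0, 0, 0, 0],
    [0.47, -7.2, 0, 0, 0, 0, 0],
    [0.47, -8.4, 0, 0, 0, 0, 0],
    [0.47, -9.6, 0, 0, 0, 0, 0],
    [0.47, -10.8, 0, 0, 0, 0, 0],
    [0.47, -12, 0, 0, 0, 0, 0],
    [0.47, -13.2, 0, 0, 0, 0, 0],
    [0.47, -14.4, 0, 0, 0, 0, 0],
    [0.47, -15.6, 0, 0, 0, 0, 0],
    [0.47, -16.8, 0, 0, 0, 0, 0],
    [0.47, -17.8, 0, 0, 0, 0, 0],
    [0.47, -18.6, 0, 0, 0, 0, 0],
    [0.47, -19.2, 0, 0, 0, 0, 0],
    [0.47, -19.5, 0, 0, 0, 0, 0],
    [0.47, -19.5, 0, 0, 0, 0, 0],
    [0.47, -19.5, 0, 0, 0, 0, 0]
  ]
}}

```text
t: 4.67
eef_pos: [0.4624, 0.0887, 0.0217]
eef_rot: [[-0.192, 0.981, 0.001], [0.981, 0.192, 0.0], [-0.0, 0.001, -1.0]]
ft_force: [0.1, 0.5, 0.2]
width: 0.0402
```

Emit:
{"method": "jog_arm", "body": {
  "motion": [
    [0.47, 1, 0, 0, 0, 0, 0],
    [0.47, 2.5, 0, 0, 0, 0, 0],
    [0.47, 2.5, 0, -4, 0, 0, 0],
    [0, 2.5, 0, -8, 0, 0, 0],
    [0, 2.5, 0, -12, 0, 0, 0],
    [0, 2.5, 0, -16, 0, 0, 0],
    [0, 2.5, 0, -19.5, 0, 0, 0],
    [0, 2.5, 0, -19.5, 0, 0, 0]
  ]
}}

```text
t: 5.33
eef_pos: [0.4591, 0.1145, 0.2224]
eef_rot: [[-0.193, 0.981, 0.01], [0.981, 0.193, 0.001], [-0.001, 0.01, -1.0]]
ft_force: [-0.1, 0.3, -0.5]
width: -0.0001
```

```bash
python3 pic.py 2; python3 - <<'E'
from station import env
for c in("side","top"):print([(round(d["p"],2),d["uv"]) for d in env.boxes_of("tin",c)])
E
```

```text
5.4333 [0.4574 0.1141 0.2174] [-0.8 -0.2 -0.7]
[(0.97, [336.7, 273.6])]
[]
```

View pics/z2.png

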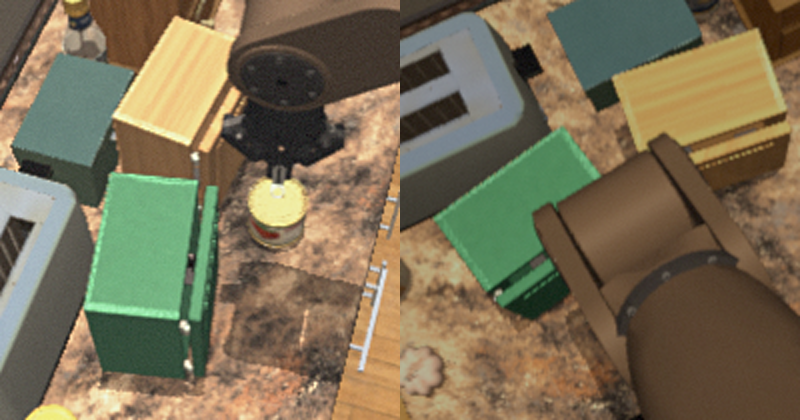

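```bash
python3 - <<'E' | tail -8
from fit import *
print("----")
t=plane("side",np.array([338.5,269.5]),.058);print(t,np.linalg.norm(t-hz[0,:2]))
# press pose in tool terms
c,s=np.cos(g[2]),np.sin(g[2])
def gf(p):
    d=np.array(p)-g[:2];return c*d[0]+s*d[1],-s*d[0]+c*d[1]
print(gf(t),"tcp",gf([.4574,.1141]))
print(gf((.548,.078)))
E
```

```text
counter edge top (178, 402) [0.34191607 0.44142808]
counter edge top (350, 440) [0.08846743 0.12068363]
counter edge top (315, 333) [0.34106142 0.08520663]
counter edge top (420, 288) [ 0.32410244 -0.1931136 ]
----
[0.47054988 0.04763871] 0.23365192002709248
(np.float64(-0.137508307288488), np.float64(-0.13806741107906723)) tcp (np.float64(-0.13761957214367807), np.float64(-0.07031780336698613))
(np.float64(-0.05566243583267513), np.float64(-0.12318175902393347))
```

Tin centre is about 234 mm from the hinge, upright, at (338,270) in the side view. Next, press the door.

Emit:
{"method": "jog_arm", "body": {
  "motion": [
    [0, 1.2, 0, 3, 0, 0, 0],
    [0, 1.2, 0, 6, 0, 0, 0],
    [0, 1.2, 0, 8.5, 0, 0, 0],
    [0, 1.2, 2, 8.5, 0, 0, 0],
    [0, 1.2, 3.5, 8.5, 0, 0, 0],
    [0, 1.2, 4, 8.5, 0, 0, 0],
    [0, 1.2, 4, 8.5, 0, 0, 0]
  ]
}}

```text
t: 6.12
eef_pos: [0.4939, 0.1331, 0.1297]
eef_rot: [[-0.193, 0.981, -0.003], [0.981, 0.193, -0.0], [0.0, -0.003, -1.0]]
ft_force: [-2.6, -0.3, 0.5]
width: 0.0004
```

```bash
python3 pic.py 3
```

```text
6.2167 [0.4932 0.133  0.1305] [-2.9 -0.1  0.5]
```

View pics/z3.png

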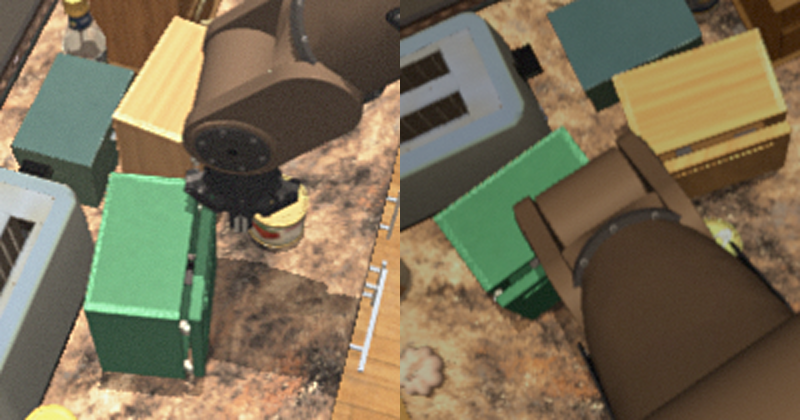

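Already touching lightly (about 3 N). Press a little further.

Emit:
{"method": "jog_arm", "body": {
  "motion": [
    [0, 0, 0.1, 0, 0, 0, 0],
    [0, 0, 0.2, 0, 0, 0, 0],
    [0, 0, 0.3, 0, 0, 0, 0],
    [0, 0, 0.3, 0, 0, 0, 0]
  ]
}}

```text
t: 6.55
eef_pos: [0.4972, 0.1336, 0.1315]
eef_rot: [[-0.193, 0.981, 0.0], [0.981, 0.193, 0.0], [0.0, 0.0, -1.0]]
ft_force: [-2.8, -1.4, 1.6]
width: -0.0001
```

Emit:
{"method": "jog_arm", "body": {
  "motion": [
    [0, 0, 0.1, 0, 0, 0, 0],
    [0, 0, 0.2, 0, 0, 0, 0],
    [0, 0, 0.2, 0, 0, 0, 0]
  ]
}}

```text
t: 6.8
eef_pos: [0.4995, 0.1339, 0.1314]
eef_rot: [[-0.193, 0.981, 0.001], [0.981, 0.193, 0.0], [-0.0, 0.001, -1.0]]
ft_force: [-2.7, -1.9, 2.2]
width: -0.0003
```

Emit:
{"method": "jog_arm", "body": {
  "motion": [
    [0, 0, 0.1, 0, 0, 0, 0],
    [0, 0, 0.2, 0, 0, 0, 0],
    [0, 0, 0.2, 0, 0, 0, 0]
  ]
}}

```text
t: 7.05
eef_pos: [0.5012, 0.1342, 0.1314]
eef_rot: [[-0.193, 0.981, -0.0], [0.981, 0.193, -0.0], [-0.0, -0.0, -1.0]]
ft_force: [-5.6, -3.2, 4.2]
width: -0.0002
```

```bash
python3 pic.py 4;python3 -c "
from station import env
print(env.get_obs()['wrist_torque'])"
```

```text
7.15 [0.5011 0.1342 0.1314] [-5.1 -5.1  3.7]
[-0.46452386  0.43295174 -0.04833009]
```

View pics/z4.png

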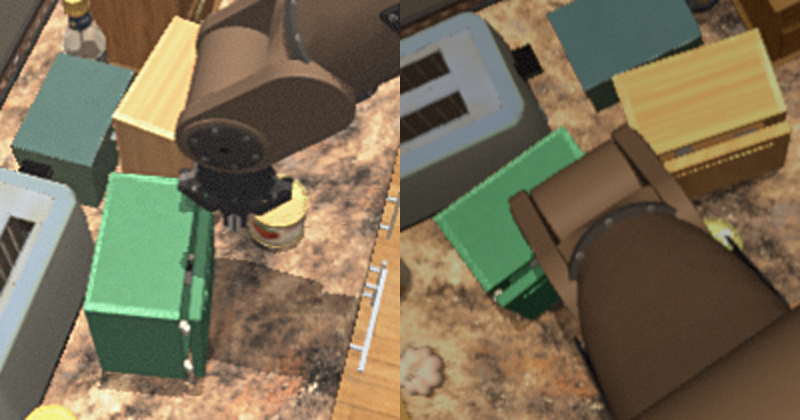

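Emit:
{"method": "jog_arm", "body": {
  "motion": [
    [0, 0, -0.5, 0, 0, 0, 0],
    [0, 0, -1, 0, 0, 0, 0],
    [0, 0, -2, 0, 0, 0, 0],
    [0, 0, -3, 0, 0, 0, 0],
    [0, 0, -4, 0, 0, 0, 0],
    [0, 0, -4, 0, 0, 0, 0]
  ]
}}

```text
t: 7.65
eef_pos: [0.4596, 0.1263, 0.1313]
eef_rot: [[-0.193, 0.981, -0.002], [0.981, 0.193, -0.0], [0.0, -0.002, -1.0]]
ft_force: [-1.9, -0.3, 1.0]
width: -0.0
```

```bash
python3 pic.py 5
```

```text
7.75 [0.4614 0.1266 0.1315] [-2.7 -1.1  1.1]
```

View pics/z5.png

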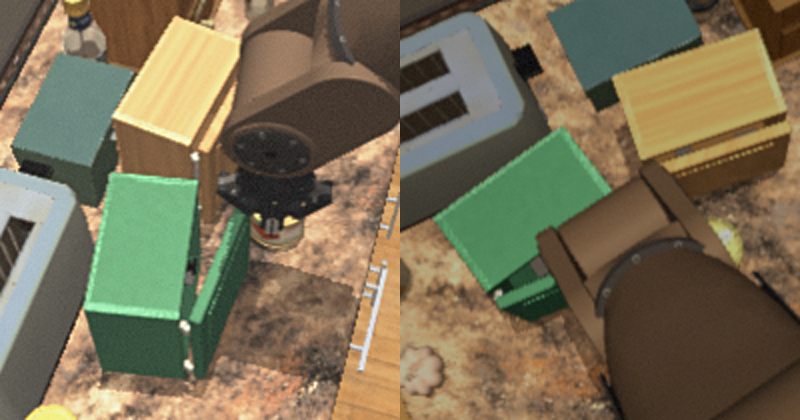

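The catch has let go: the door follows the finger at (245,230) in the side crop. Backing off and lifting.

Emit:
{"method": "jog_arm", "body": {
  "motion": [
    [0, 0, -1, 0, 0, 0, 0],
    [0, 0, -2, 0, 0, 0, 0],
    [0, 0, -3, 0, 0, 0, 0],
    [0, 0, -4, 0, 0, 0, 0],
    [0, 0, -4, -2, 0, 0, 0],
    [0, 0, -4, -5, 0, 0, 0],
    [0, 0, -4, -9, 0, 0, 0],
    [0, 0, -4, -9, 0, 0, 0],
    [0, 0, -4, -9, 0, 0, 0],
    [0, 0, -4, -9, 0, 0, 0]
  ]
}}

```text
t: 8.58
eef_pos: [0.422, 0.1189, 0.221]
eef_rot: [[-0.193, 0.981, 0.0], [0.981, 0.193, 0.0], [0.0, 0.0, -1.0]]
ft_force: [0.0, 0.5, -0.4]
width: 0.0002
```

```bash
python3 pic.py 6
```

```text
8.6833 [0.422  0.1188 0.2203] [ 0.6 -0.6  0.2]
```

View pics/z6.png

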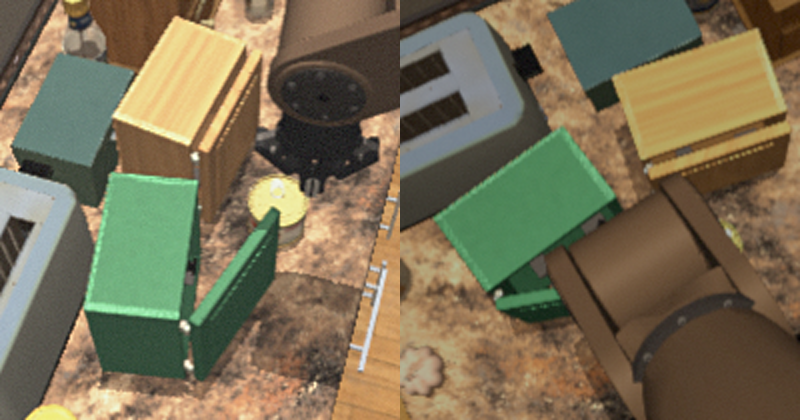

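```bash
python3 - <<'E' | sed -n '/----/,$p'
from fit import *
print("----")
c,s=np.cos(g[2]),np.sin(g[2])
def gf(p):
    d=np.array(p)-g[:2];return np.array([c*d[0]+s*d[1],-s*d[0]+c*d[1]])
for p in((.4932,.133),(.5012,.1342),(.422,.1188)):print("tcp",gf(p).round(4))
for uv in((277,213),(271,208),(194,322),(203,312)):
    print(uv,"->",gf(plane("side",np.array(uv)/2+[200,170],.176)).round(4))
for th in(0.4,.47,.6,1.0,1.3,1.4):
    d=np.array([-np.sin(th),-np.cos(th)]);n=np.array([np.cos(th),-np.sin(th)])
    H=np.array([-.059,.082])
    print(th,"edge",H+.164*d,"back r.13",H+.13*d)
E
```

```text
----
tcp [-0.0989 -0.0587]
tcp [-0.0908 -0.059 ]
tcp [-0.1715 -0.0589]
(277, 213) -> [-0.1389 -0.0512]
(271, 208) -> [-0.1319 -0.0569]
(194, 322) -> [-0.0635  0.0858]
(203, 312) -> [-0.0714  0.0738]
0.4 edge [-0.12286461 -0.069054  ] back r.13 [-0.10962438 -0.03773793]
0.47 edge [-0.13327335 -0.0642172 ] back r.13 [-0.11787522 -0.03390388]
0.6 edge [-0.15160137 -0.05335504] back r.13 [-0.13240352 -0.02529363]
1.0 edge [-0.19700124 -0.00660958] back r.13 [-0.16839123  0.0117607 ]
1.3 edge [-0.21702354  0.03813019] back r.13 [-0.18426256  0.04722515]
1.4 edge [-0.22061376  0.05412539] back r.13 [-0.18710846  0.05990427]
```

```bash
python3 - <<'E'
import cv2
a=cv2.imread("pics/side6.png")[230:370,230:370]; cv2.imwrite("pics/s6z.png",cv2.resize(a,None,fx=4.2,fy=4.2,interpolation=cv2.INTER_CUBIC))
E
```

```text
(no output)
```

View pics/s6z.png

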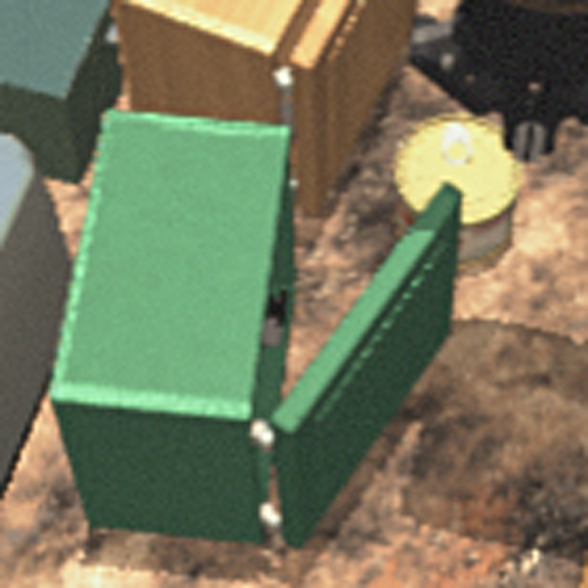

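Emit:
{"method": "jog_arm", "body": {
  "motion": [
    [0, 0.4, 3, 0, 0, 0, 0],
    [0, 0.4, 6, 0, 0, 0, 0],
    [0, 0.4, 8.3, 0, 0, 0, 0],
    [0, 0.4, 8.3, 0, 0, 0, 0],
    [0, 0.4, 8.3, 2, 0, 0, 0],
    [0, 0.4, 8.3, 4, 0, 0, 0],
    [0, 0.4, 8.3, 6, 0, 0, 0],
    [0, 0.4, 8.3, 8, 0, 0, 0],
    [0, 0.4, 8.3, 8, 0, 0, 0]
  ]
}}

```text
t: 9.43
eef_pos: [0.501, 0.1385, 0.1373]
eef_rot: [[-0.193, 0.981, -0.007], [0.981, 0.193, -0.001], [0.0, -0.007, -1.0]]
ft_force: [-1.0, -0.1, -1.4]
width: 0.0
```

```bash
python3 pic.py 7
```

```text
9.5333 [0.5027 0.1388 0.1406] [-0.4 -0.5  0.3]
```

View pics/z7.png

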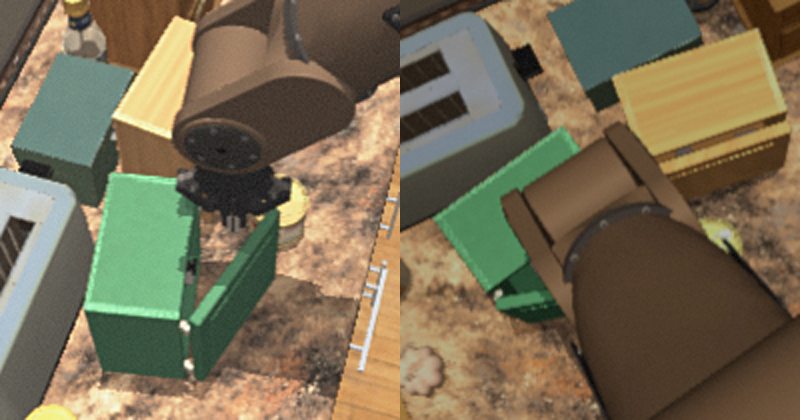

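Emit:
{"method": "jog_arm", "body": {
  "motion": [
    [0, 0.7, -1, 0, 0, 0, 0],
    [0, 1.3, -2, 0, 0, 0, 0],
    [0, 1.9, -2.9, 0, 0, 0, 0],
    [0, 2.4, -3.6, 0, 0, 0, 0],
    [0, 2.9, -4.4, 0, 0, 0, 0],
    [0, 3.4, -5.1, 0, 0, 0, 0],
    [0, 4, -5.8, 0, 0, 0, 0],
    [0, 4.6, -6.5, 0, 0, 0, 0],
    [0, 5.3, -7.1, 0, 0, 0, 0],
    [0, 6, -7.6, 0, 0, 0, 0],
    [0, 6.8, -8.1, 0, 0, 0, 0],
    [0, 7.6, -8.7, 0, 0, 0, 0],
    [0, 8.4, -9, 0, 0, 0, 0],
    [0, 9.2, -9.4, 0, 0, 0, 0],
    [0, 9.7, -9.6, 0, 0, 0, 0],
    [0, 10.1, -9.7, 0, 0, 0, 0],
    [0, 10.1, -9.7, 0, 0, 0, 0]
  ]
}}

```text
t: 10.95
eef_pos: [0.3885, 0.2199, 0.1413]
eef_rot: [[-0.194, 0.981, 0.0], [0.981, 0.194, 0.0], [0.0, 0.0, -1.0]]
ft_force: [-0.1, 0.8, 0.2]
width: -0.0003
```

```bash
python3 pic.py 8
```

```text
11.05 [0.3888 0.2194 0.1413] [-1.  -0.1  0.6]
```

View pics/z8.png

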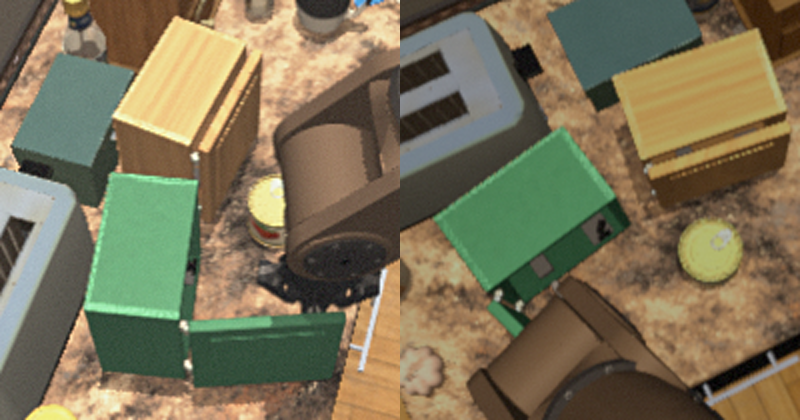

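Door stands nearly square. Backing the finger off to the right, then up and clear.

Emit:
{"method": "jog_arm", "body": {
  "motion": [
    [0, -1, 0.3, 0, 0, 0, 0],
    [0, -2.5, 0.6, 0, 0, 0, 0],
    [0, -2.5, 0.6, -3, 0, 0, 0],
    [0, -2.5, 0.6, -7, 0, 0, 0],
    [0, -2.5, 0.6, -11, 0, 0, 0],
    [0, -2.5, 0.6, -14, 0, 0, 0],
    [0, -2.5, 0.6, -14, 0, 0, 0],
    [0, -2.5, 0.6, -14, 0, 0, 0]
  ]
}}

```text
t: 11.72
eef_pos: [0.4002, 0.1952, 0.2826]
eef_rot: [[-0.192, 0.981, 0.003], [0.981, 0.192, 0.001], [0.0, 0.003, -1.0]]
ft_force: [-0.0, -0.3, -0.5]
width: 0.0001
```

```bash
python3 pic.py 9; python3 - <<'E' | sed -n '/----/,$p'
from fit import *
print("----")
t=plane("top",np.array([150+(710-400)/2*1.0,150+250/2]),.058);print("tin",t,np.linalg.norm(t-hz[0,:2]))
E
```

```text
11.8167 [0.3993 0.1952 0.2805] [-0.1  0.8  0. ]
----
tin [0.46961342 0.04746398] 0.23396544646769743
```

View pics/side9.png

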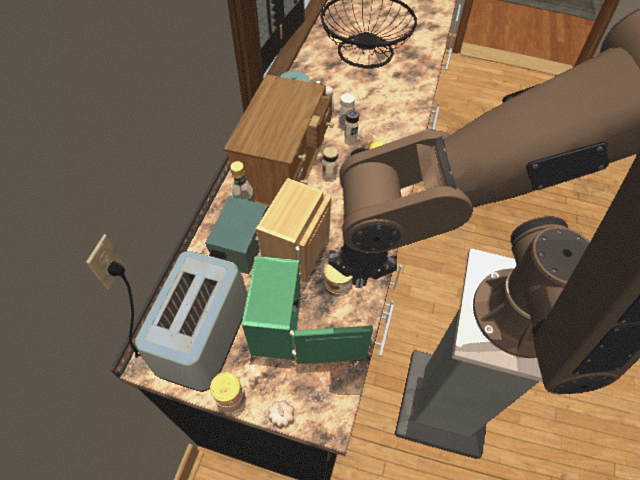

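View pics/top9.png

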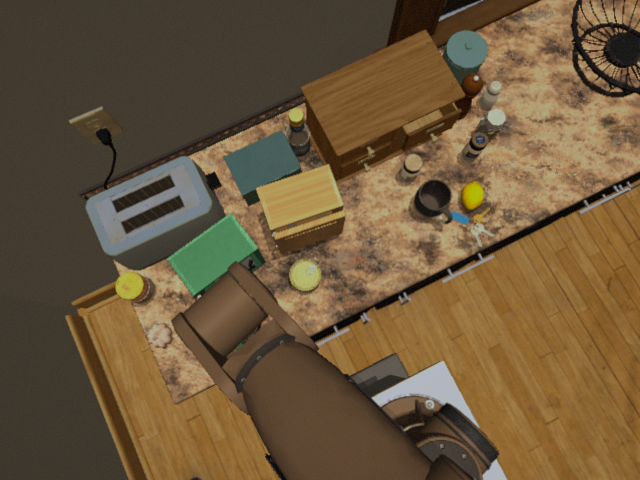

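The side view shows the door nearly square to the case, with its free edge at (372,330). The top view shows the tin upright at (305,275), and the oak door, mug and jar unmoved. I'm handing in.

```bash
python3 - <<'E' | sed -n '/----/,$p'
from fit import *
print("----")
a=plane("side",np.array([372.,326]),.176);d=a-hz[0,:2]
print("door angle approx",(np.pi/2+g[2]*0)+0, np.arccos(np.dot(d,[np.sin(g[2]),-np.cos(g[2])])/np.linalg.norm(d)))
print(env.job_done())
E
```

```text
----
door angle approx 1.5707963267948966 1.4277227226288633
the job is handed in; nothing more can be done
None
```

I finished the task in about 12 s of the 61 s allowed and handed it in; no verdict was reported.

- **Tin:** I pushed it right along the worktop without gripping or lifting it. Afterwards each camera, checked on its own, put its centre about 234 mm from the hinge, against the 205 mm needed. It was still upright.
- **Green door:** I pressed it near its free edge with up to about 8 N until the catch let go, and it sprang to about 0.47 rad. With the shut fingers behind the edge I then swung it open. The last side view gives about 1.43 rad (82°), against the 1.05 rad needed.
- **Other things:** in the last pictures the wooden cupboard is shut, the mug and spice jar look unmoved by eye, and the gripper hangs about 10 cm above everything.

**Checks that disagreed:**
- The finger met the door about 10 mm before my fitted cupboard pose predicted.
- The press reading also showed some sideways and upward force that I did not trace. I ran the later moves slightly higher to be safe.

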